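# Release the ratchet of the lid press and take out the jar

## Robot

A 7-joint arm with a two-finger parallel gripper is mounted at the origin on a cart in front of the work surface, level with it; the furniture and walls round the work are solid. World frame = base frame: x ahead of the robot, y to its left, z up, the work surface at z = 0. Lengths are in m, angles in rad, forces in N, time in s.
With the tool pointing down it reaches from about 0.4 to 0.85 m from the base axis. Payload 4.4 kg.
Tool frame: the origin (TCP) lies at the centre of the arm's flange, where the gripper is bolted on; the fingertips stand 199 mm ahead of it and the grasp point (between the pads) lies 180 mm ahead of it; z points along the fingers, y is the line along which they close (so a half turn about z gives the same grasp; the last joint's range is limited). The gripper opens to 94 mm and grips with 3 to 60 N. Pads are 16 mm wide; open, the fingers measure 119 mm over their backs; the gripper's body (75 mm by 177 mm) begins 78 mm behind the grasp point.
Start: joints at [1.044, 0.628, 0.038, 1.517, -0.027, 0.996, -0.02], TCP at [0.289, -0.582, 0.405] pointing down, gripper open.
Joint ranges: [-3.06, 3.06], [-0.37, 2.12], [-1.25, 1.32], [0.18, 2.47], [-1.1, 4.24], [0.23, 1.98], [-2.94, 2.94]. Speed limits (rad/s): [2.57, 2.57, 3.14, 3.14, 3.14, 3.14, 3.14].

## Interface

Orientations are given as a unit quaternion [x, y, z, w].
In Python, from station import * gives the robot as it stands. The module is installed in compiled form; this text tells all that it offers.
- The arm moves only by the tool send_rows, never from a script. Its argument "rows" is a list of rows, each a list of 7 numbers: the turn, a rotation vector about the world's x, y, z in units of 60 degrees (1.0 is 60 degrees), then the shift along the world's x, y, z in units of 30 mm (1.0 is 30 mm), then the opening, from -1 (shut) to 1 (fully open). In form: [[ax, ay, az, tx, ty, tz, hand], ...]. A call has 1 to 8 rows; each row shifts and turns the commanded pose from where the row before left it; what a row does not reach is not made up. A row lasts 1/10 s, in which the tool goes at most 50 mm and 8.59 degrees, less where a joint would pass 70% of its speed; a pose out of reach is approached as far as the arm can. A call with a number of a shift or a turn outside -1 to 1 is refused whole. A call with a gripper value outside its range is refused whole. The fingers move at their own pace and stop on an object; the grip force is fixed at half the most. Time passes only in rows, so rows that do not move let the fingers close. It gives the time, the measured TCP pose, the force, the opening and the grip force at its end, in the units of the state.
- state(): the state, without advancing time (a new reading comes with each control period).
- snapshot(name): name is "scene" or "top"; returns the picture (400x640x3 uint8, red, green, blue); there is no depth.
- get_calibration(name): a dict with "fx", "fy", "cx", "cy" (pixels), "k1" (the pictures are not rectified: a ray, as slopes to the right and down, at radius r is drawn at 1 + k1 r^2 times it, then the intrinsics apply), "pose" (4x4, takes a point from camera to world coordinates). Camera axes: x right, y up, looking along -z (the intrinsics and any distortion apply to the point x, -y, -z); pixel columns grow to the right and rows downward; lengths in m; the calibration is good to about 2 mm. A picture is of the moment at which its call begins. get_calibration takes no time and is no camera call.
- close_job(): hands the job in; it is judged then, once.
Trained networks look in the newest picture that a camera, given by its name, has taken for a name from the list of things; names that differ only in an ending like _2 or _b are one class to them, and where a whole thing is asked for, a point or a joint stands for the part that bears it (a point fixed in the world has none). Each returns a list of dicts, best first, with "confidence" (0 to 1); they miss things now and then, are a little off and sometimes report something else, mostly with a low value. They report only what shows in the picture. A call takes as long as a camera call. They do not tell look-alikes from the thing itself.
- boxes_of(name, camera): "point" ([column, row] in pixels, amid what is visible of it).
- place_of(name, camera): "point" ([column, row] in pixels: a listed point, or the origin of a listed thing).
The state is a dict: "clock": time; "q": joint angles; "joint_vel": joint speeds; "joint_efforts": joint torques, N m; "ee_pos": TCP position; "tcp_rot": TCP orientation; "ft_force": force on the tool from outside, world axes, zero at the start; "wrist_torque": the same for the moment, N m; "grip_width": finger opening in m; "grip_force": force on a finger pad.
Only numpy, scipy, OpenCV 4.12 (cv2) and the standard library are available. Lean on these libraries where they do the work, as an engineer would, in place of code of your own. Each camera call takes 0.05 s, during which the arm holds its last target. There are 200 camera calls.

## Task

The jar standing in the lid press has had its lid pressed on. Flip the red-knobbed ratchet pawl right over to its released side, raise the press ram by its black handle fully to the top and leave it there, then take the jar out from under the plate and set it down gently, upright, near the middle of the round cork mat. Leave the pawl released, and do not disturb the honey jar, the salt shaker and the mug.

Things in the scene. Friction and masses are not known exactly. Their poses are not given: they have to be found in the camera images.
- lid_press: Grey C-shaped lid press, fixed. Origin on the worktop under the jar's axis; x points from the open front to the column at the back, y to the pawl's side (here the robot's side), z up. In this frame, mm: base x -48 to 107, y +-65, top z 14 (the jar stands on it); column x 65 to 99, y +-22; arm over the jar x -21 to 99, y +-19, z 178 to 206.
- nest (a point): Point on the press base's top under the jar's axis (14 mm above the worktop). Round it a fixed black ring, outer diameter 62, inner 52 mm, 12 mm high above this point: the jar must be lifted more than 12 mm before it can leave sideways.
- ram (a joint): Height of the ram above its start, m: 0 down (plate 2 mm above the jar's lid), 0.065 fully raised. Slides along z. While the pawl is engaged its teeth stop the ram from rising (about 5 mm of play); with the pawl released it rises with about 9 N and stays where it is left. The ram is stiffly guided, so it may be lifted off its axis.
- ram_handle (a point): Grip point of the ram's handle: a level black bar 14 mm thick along the press's x axis, from 48 mm behind (+x) to 24 mm in front of this point. The point is 34 mm in front of the rod's axis, 250 mm above the worktop when the ram is down (46 mm above the arm's top); it moves with the ram. Free on both sides and below.
- plate_face (a point): Centre of the underside of the white round press plate (diameter 48 mm, 10 mm thick) over the jar; 99 mm above the worktop when down, 164 mm when raised, so the jar can only be taken with a gripper that leans in from the front.
- pawl (a joint): Ratchet pawl angle, rad: 0 engaged, lever leaning 25 deg outward from the rod (+y of the press); 0.79 released, lever leaning 20 deg inward to the rod. No spring: gravity holds it at either end; it falls over once past upright (0.44). About 1 N at the knob turns it. Pivot parallel to the press's x axis, at x 0, y 52, z 248 mm in the press frame.
- pawl_knob (a point): Centre of the red ball knob (diameter 20 mm) on the end of the pawl's lever, 55 mm from the pivot; lever rod 8 mm thick. In the press frame at x 0, y 75, z 298 mm when engaged; x 0, y 33, z 300 mm when released. Free to be pushed from its outer (+y) side.
- jar_mid (a point): Centre, half-way up, of the glass jar to be taken out: yellow-brown with a cream lid, diameter 45 mm, height 83 mm, about 0.12 kg; it stands on the press base, its lid under the plate. z axis up.
- mat_top (a point): Centre of the top of the round cork mat, diameter 120 mm, 6 mm thick, fixed flat on the worktop.
- honey_mid (a point): Bystander: honey jar with red lid, diameter 65, height 100 mm; its centre half-way up.
- salt_mid (a point): Bystander: clear salt shaker with grey top, diameter 44, height 90 mm; its centre half-way up.
- mug_mid (a point): Bystander: pink mug with a heart, 106 x 73 x 88 mm; its centre half-way up.
Mind the look-alikes: they are no part of the job. Of the things like the part that bears jar_mid, leave any that is green or turquoise; of the rest the larger one is meant.

How it is judged:
On the way, in this order (a step that is already met when the one before it is completed fails the run):
1. the pawl is flipped over to its released side (value of joint pawl above 0.68 rad), for 0.2 s.
2. the ram is raised to the top (value of joint ram above 0.055 m), for 0.2 s.
3. the jar is out of the press (horizontal distance between jar_mid and lid_press above 0.09 m), for 0.1 s.
At the end, for the whole second after the job is handed in: The jar stands at rest and upright (within 6 deg) on the cork mat, its centre within 32 mm of the mat's centre; the pawl is still released (over 0.68 rad) and the ram still raised (over 55 mm) (horizontal distance between jar_mid and mat_top below 0.032 m and z of jar_mid in the frame of mat_top between 0.037 and 0.046 m and angle between jar_mid's own z axis and vertical below 0.1 rad and linear speed of jar below 0.02 m/s and value of joint pawl above 0.68 rad and value of joint ram above 0.055 m); the robot touches nothing.
It fails at once if the jar is dropped or slammed onto the mat (over 30 N) (contact force between jar and cork_mat above 30 N).
It fails at once if the honey jar, salt shaker or mug is shifted by more than 20 mm (distance of any of honey_mid, salt_mid, mug_mid from where it was at the start of the episode above 0.02 m).
It also fails if it takes over 64 s, if anything falls off the work surface, if the arm or the gripper's body presses on something with over 40 N, if the wrist force passes 120 N, or if a joint passes its speed limit or range.

## Working session

There is one attempt and no reset: what is moved stays moved. The work goes in short steps, Python scripts to look and compute and a tool call to move; the robot and the scene stay as the last step left them, time stands still between calls to the robot, and variables do not carry over. Pictures are saved under pics/ and viewed, at most 10 in all, crops included, and the job is handed in when it is done.

Besides the shell and the picture viewer there is one more tool, called by a JSON object that holds its "method" and its "body". send_rows: Moves the arm, as the interface text tells. Shifts and turns lie within -1 to 1; 1 stands for 30 mm of shift or 60 degrees of turn. Its arguments: {"type":"object","properties":{"rows":{"type":"array","items":{"type":"array","items":{"type":"number","minimum":-1,"maximum":1}}}},"required":["rows"]}

```bash
mkdir -p pics; cat > h.py <<'E'
from station import *
import numpy as np, cv2
def ray(cam,p):
    c=get_calibration(cam);d=np.array([(p[0]-c['cx'])/c['fx'],(p[1]-c['cy'])/c['fy']])
    u=d.copy()
    for _ in range(20): u=d/(1+c['k1']*(u@u))
    P=np.array(c['pose']);v=P[:3,:3]@np.array([u[0],-u[1],-1]);return P[:3,3],v/np.linalg.norm(v)
def onz(cam,p,z):
    o,v=ray(cam,p);return o+v*(z-o[2])/v[2]
def tri(p1,p2,c1='scene',c2='top'):
    o1,a=ray(c1,p1);o2,b=ray(c2,p2)
    s=np.linalg.lstsq(np.c_[a,-b],o2-o1,rcond=None)[0];x,y=o1+a*s[0],o2+b*s[1]
    return (x+y)/2,np.linalg.norm(x-y)
def proj(cam,X):
    c=get_calibration(cam);P=np.array(c['pose']);q=P[:3,:3].T@(np.array(X)-P[:3,3]);u=np.array([q[0],-q[1]])/-q[2]
    u=u*(1+c['k1']*(u@u));return np.array([u[0]*c['fx']+c['cx'],u[1]*c['fy']+c['cy']])
def save(cam,n):
    im=snapshot(cam);cv2.imwrite('pics/'+n,im[:,:,::-1].copy());return im
E
python3 - <<'E'
from h import *
a=save('scene','s0.png');b=save('top','t0.png')
cv2.imwrite('pics/b0.png',cv2.resize(np.vstack([a,b])[:,:,::-1],(480,600)))
for c in('scene','top'):print(c,np.round(get_calibration(c)['pose'],2).tolist())
for n in['lid_press','nest','ram_handle','plate_face','pawl_knob','jar_mid','mat_top','honey_mid','salt_mid','mug_mid']:
  for c in('scene','top'):
    print(n,c,[(np.round(d['point']).tolist(),round(d['confidence'],2)) for d in place_of(n,c)[:4]])
print(state())
E
```

```text
scene [[-0.79, 0.31, -0.53, -0.04], [-0.61, -0.38, 0.69, 0.72], [0.01, 0.87, 0.49, 0.66], [0.0, 0.0, 0.0, 1.0]]
top [[-0.03, 1.0, -0.09, 0.4], [-1.0, -0.03, 0.0, 0.02], [-0.0, 0.09, 1.0, 1.36], [0.0, 0.0, 0.0, 1.0]]
lid_press scene []
lid_press top [([266.0, 200.0], 0.88)]
nest scene [([263.0, 275.0], 0.76)]
nest top [([266.0, 198.0], 0.93)]
ram_handle scene [([268.0, 187.0], 0.62), ([262.0, 260.0], 0.54), ([264.0, 276.0], 0.53)]
ram_handle top [([264.0, 192.0], 0.64)]
plate_face scene [([262.0, 246.0], 0.8), ([262.0, 264.0], 0.7), ([266.0, 273.0], 0.67)]
plate_face top [([267.0, 200.0], 0.72), ([264.0, 198.0], 0.59)]
pawl_knob scene [([280.0, 183.0], 0.51)]
pawl_knob top [([254.0, 218.0], 0.62)]
jar_mid scene [([215.0, 258.0], 0.82), ([317.0, 284.0], 0.71), ([263.0, 261.0], 0.69), ([421.0, 212.0], 0.45)]
jar_mid top [([279.0, 239.0], 0.59), ([292.0, 179.0], 0.54), ([250.0, 167.0], 0.45), ([263.0, 199.0], 0.43)]
mat_top scene [([354.0, 247.0], 0.6), ([261.0, 280.0], 0.41)]
mat_top top [([334.0, 225.0], 0.58)]
honey_mid scene [([279.0, 341.0], 0.73)]
honey_mid top [([221.0, 256.0], 0.
[... 176 characters left out ...]
: array([ 1.0441907 ,  0.62841924,  0.03850678,  1.51737931, -0.0270499 ,
        0.99629287, -0.02003942]), 'joint_vel': array([ 0.00028938,  0.00056748, -0.00044468, -0.00021545, -0.00053052,
       -0.00037556,  0.00067747]), 'joint_efforts': array([-5.69715830e-04, -5.49598539e+01,  1.14289552e+00, -1.86943853e+01,
       -5.23472659e-02,  1.57921552e-02, -1.58376190e-05]), 'ee_pos': array([ 0.28906811, -0.58221013,  0.40467268]), 'tcp_rot': array([9.73585507e-01, 2.28322706e-01, 3.81197443e-05, 4.08464150e-07]), 'ft_force': array([-0.22830924,  0.10331776,  0.1642623 ]), 'wrist_torque': array([-0.05716176,  0.00541332, -0.03158637]), 'grip_force': 0.0, 'grip_width': 0.09382475926790053}
```

View pics/s0.png

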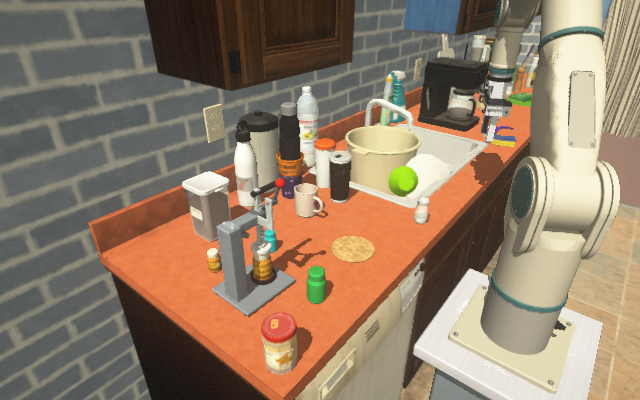

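View pics/t0.png

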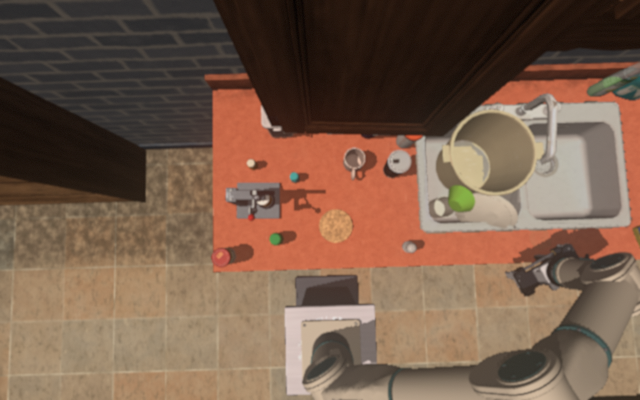

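```bash
python3 - <<'E'
from h import *
a=cv2.imread('pics/s0.png')[150:330,180:360];b=cv2.imread('pics/t0.png')[150:270,200:360]
cv2.imwrite('pics/c0.png',np.hstack([cv2.resize(a,(480,480),interpolation=2),cv2.resize(b,(320,240),interpolation=2).repeat(1,0) if 0 else cv2.copyMakeBorder(cv2.resize(b,(320,240),interpolation=2),0,240,0,0,0)]))
print('nest',onz('top',(266,198),.014),onz('scene',(263,275),.014),tri((263,275),(266,198)))
print('handle',onz('top',(264,192),.25),tri((268,187),(264,192)))
print('plate',tri((262,246),(267,200)))
print('knob',onz('top',(254,218),.298),tri((280,183),(254,218)))
print('jar',tri((263,261),(263,199)))
print('mat',onz('top',(334,225),.006),onz('scene',(354,247),.006))
print('honey',tri((279,341),(221,256)),'salt',tri((420,209),(408,247)),'mug',tri((310,204),(356,167)))
print('small',onz('scene',(215,258),.03),'green',tri((317,284),(279,239)),'turq',onz('top',(292,179),.05))
E
```

```text
nest [0.53767121 0.21510899 0.014     ] [0.53557113 0.21050166 0.014     ] (array([0.53571481, 0.21330815, 0.01611018]), np.float64(0.004517031765588732))
handle [0.53107542 0.18675697 0.25      ] (array([0.52874228, 0.18458451, 0.25263336]), np.float64(0.00528336336652621))
plate (array([0.52718753, 0.20417208, 0.10171178]), np.float64(0.014633951896653714))
knob [0.45226825 0.20894538 0.298     ] (array([0.45516651, 0.21172487, 0.29611748]), np.float64(0.007349453620234268))
jar (array([0.52752434, 0.2166962 , 0.06578068]), np.float64(0.004095470392589895))
mat [ 0.43403347 -0.02615896  0.006     ] [ 0.43060861 -0.0374225   0.006     ]
honey (array([0.33585827, 0.3633849 , 0.06187244]), np.float64(0.00546087501283299)) salt (array([ 0.35091404, -0.27717521,  0.04842033]), np.float64(0.0030242358267473972)) mug (array([ 0.64105479, -0.10696417,  0.03590832]), np.float64(0.010291922360428422))
small [0.66438809 0.25310441 0.03      ] green (array([0.39223968, 0.17041316, 0.0361158 ]), np.float64(0.00571512827561482)) turq [0.5982911  0.11757009 0.05      ]
```

View pics/c0.png

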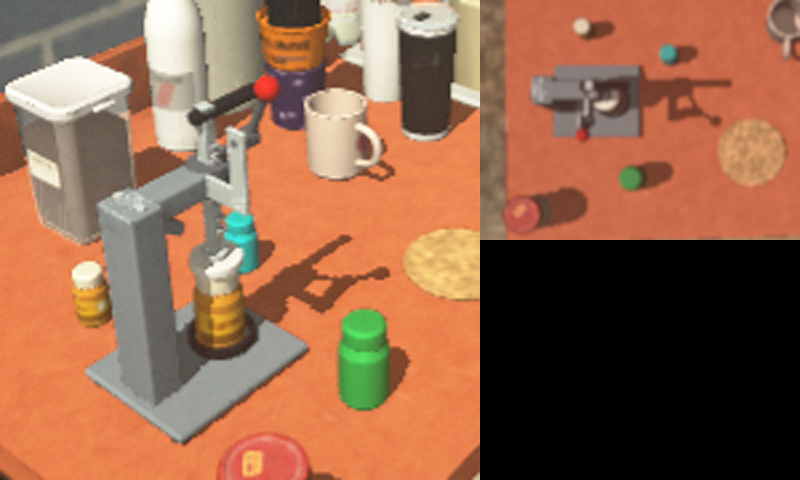

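Candidates for the jar in the scene picture are (263,261), yellow-brown in the press, (215,258), a smaller yellow-brown one, (317,284), green, and (270,240), turquoise. The crop confirms the one in the press is the larger yellow-brown one. The press opens toward −y, with the pawl on the −x side.

{"method": "send_rows", "body": {"rows": [[0,0,0.033,0.67,0.7,0.45,-1],[0,0,0.033,0.67,0.7,0.45,-1],[0,0,0.033,0.67,0.7,0.45,-1],[0,0,0.033,0.67,0.7,0.45,-1],[0,0,0.033,0.67,0.7,0.45,-1],[0,0,0.033,0.67,0.7,0.45,-1],[0,0,0.033,0.67,0.7,0.45,-1],[0,0,0.033,0.67,0.7,0.45,-1]]}}

```text
clock: 1.9
ee_pos: [0.4505, -0.4133, 0.5134]
tcp_rot: [0.933, 0.361, 0.0, 0.0]
ft_force: [1.7, -0.2, -0.6]
grip_width: 0.0336
grip_force: 0.0
```

{"method": "send_rows", "body": {"rows": [[0,0,0.033,0,1,0,-1],[0,0,0.033,0,1,0,-1],[0,0,0.033,0,1,0,-1],[0,0,0.033,0,1,0,-1],[0,0,0.033,0,1,0,-1],[0,0,0.033,0,1,0,-1],[0,0,0.033,0,1,0,-1],[0,0,0.033,0,1,0,-1]]}}

```text
clock: 2.7
ee_pos: [0.4497, -0.173, 0.5129]
tcp_rot: [0.874, 0.486, 0.0, 0.0]
ft_force: [-0.8, -0.2, 0.3]
grip_width: 0.0004
grip_force: 0.0
```

{"method": "send_rows", "body": {"rows": [[0,0,0.033,0,1,0,-1],[0,0,0.033,0,1,0,-1],[0,0,0.033,0,1,0,-1],[0,0,0.033,0,1,0,-1],[0,0,0.033,0,1,0,-1],[0,0,0.033,0,1,0,-1],[0,0,0.033,0,1,0,-1],[0,0,0.033,0,1,0,-1]]}}

```text
clock: 3.5
ee_pos: [0.4496, 0.0669, 0.5129]
tcp_rot: [0.799, 0.602, 0.0, 0.0]
ft_force: [0.7, 0.1, -0.1]
grip_width: 0.0006
grip_force: 0.0
```

{"method": "send_rows", "body": {"rows": [[0,0,0.033,-0.15,0.6,0,-1],[0,0,0.033,-0.15,0.6,0,-1],[0,0,0.033,-0.15,0.6,0,-1],[0,0,0.033,-0.15,0.6,0,-1],[0,0,0.033,-0.15,0.6,-0.22,-1],[0,0,0.033,-0.15,0.6,-0.22,-1],[0,0,0.033,-0.15,0.6,-0.22,-1],[0,0,0.033,-0.15,0.6,-0.22,-1]]}}

```text
clock: 4.3
ee_pos: [0.4135, 0.2107, 0.4861]
tcp_rot: [0.708, 0.706, 0.0, 0.0]
ft_force: [0.6, -0.5, -1.0]
grip_width: 0.0003
grip_force: 0.0
```

```bash
python3 - <<'E'
from h import *
a=save('scene','s1.png');b=save('top','t1.png')
cv2.imwrite('pics/c1.png',np.hstack([cv2.resize(a[120:300,180:360],(400,400)),cv2.resize(b[130:250,190:310],(400,400))])[:,:,::-1])
for n in['ram_handle','pawl_knob','plate_face']:
  P=[]
  for c in('scene','top'):
    r=[(np.round(d['point'],1).tolist(),round(d['confidence'],2)) for d in place_of(n,c)[:3]];print(n,c,r);P.append(r)
  if P[0] and P[1]: print(tri(P[0][0][0],P[1][0][0]))
e=state()['ee_pos'];print(e,proj('scene',e-[0,0,.199]),proj('top',e-[0,0,.199]))
E
```

```text
ram_handle scene []
ram_handle top [([265.7, 190.8], 0.68)]
pawl_knob scene [([280.0, 180.9], 0.58), ([268.9, 186.2], 0.47)]
pawl_knob top []
plate_face scene [([265.4, 251.1], 0.81)]
plate_face top [([265.1, 195.6], 0.49)]
(array([0.53458514, 0.20439695, 0.08514859]), np.float64(0.010254288433650015))
[0.41426192 0.20890927 0.48655808] [298.05119606 192.52144309] [254.83760622 231.54708794]
```

View pics/c1.png

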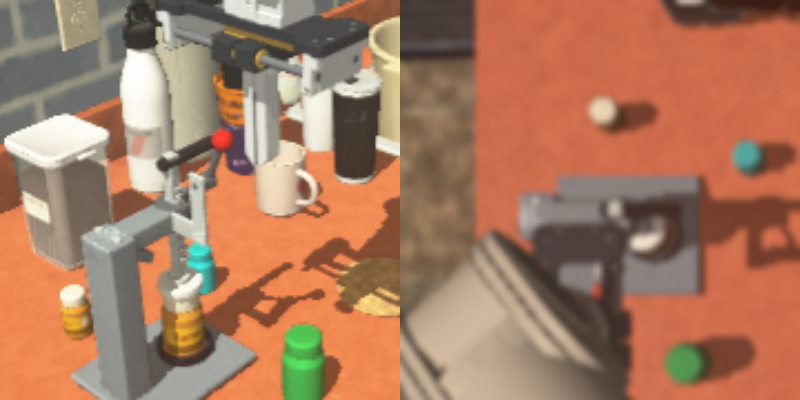

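The knob shows at scene (280,182) and the closed fingertip beside it at (299,192), at knob height on its outer side. I'll push it over.

{"method": "send_rows", "body": {"rows": [[0,0,0,0.24,0,0,-1],[0,0,0,0.24,0,0,-1],[0,0,0,0.24,0,0,-1],[0,0,0,0.24,0,0,-1],[0,0,0,0.24,0,0,-1],[0,0,0,0.24,0,0,-1],[0,0,0,0.24,0,0,-1],[0,0,0,0.24,0,0,-1]]}}

```text
clock: 5.5
ee_pos: [0.4721, 0.2098, 0.4862]
tcp_rot: [0.709, 0.706, 0.0, -0.0]
ft_force: [-1.2, -0.3, -0.1]
grip_width: 0.0003
grip_force: 0.0
```

{"method": "send_rows", "body": {"rows": [[0,0,0,0,0,0,-1],[0,0,0,0,0,0,-1],[0,0,0,-0.2,0,1,-0.2],[0,0,0,0,0,1,-0.2],[0,0,0,0,-0.7,0.3,-0.2],[0,0,0,0.6,-0.6,0,-0.2],[0,0,0,0.6,0,0,-0.2],[0,0,0,0.7,0,0,-0.2]]}}

```text
clock: 6.3
ee_pos: [0.5225, 0.1702, 0.5558]
tcp_rot: [0.709, 0.705, 0.0, 0.0]
ft_force: [-0.7, 0.6, -0.1]
grip_width: 0.0374
grip_force: 0.0
```

```bash
python3 - <<'E'
from h import *
a=save('scene','s2.png');b=save('top','t2.png')
cv2.imwrite('pics/c2.png',np.hstack([cv2.resize(a[120:300,180:360],(400,400)),cv2.resize(b[130:250,190:310],(400,400))])[:,:,::-1])
for n in['ram_handle','pawl_knob']:
  for c in('scene','top'):
    print(n,c,[(np.round(d['point'],1).tolist(),round(d['confidence'],2)) for d in place_of(n,c)[:3]])
for y in(.531,):print(proj('scene',[y-.033,.213,.3]),proj('scene',[y-.075,.213,.298]),proj('scene',[y,.18,.25]))
print(state()['ee_pos'])
E
```

```text
ram_handle scene [([267.2, 186.2], 0.79)]
ram_handle top []
pawl_knob scene [([264.2, 275.1], 0.64), ([263.9, 179.0], 0.52)]
pawl_knob top []
[266.20039891 175.82573219] [281.0394456  182.50567619] [267.63060166 186.83511971]
[0.52142062 0.17122621 0.55531328]
```

View pics/c2.png

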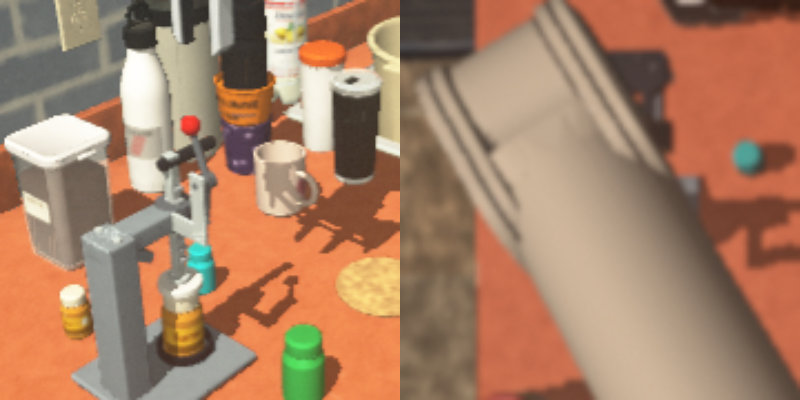

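The knob now shows at scene (265.5,176), which matches the released prediction of (266,176), and the handle is where expected. Next I'll grip the bar and lift it.

{"method": "send_rows", "body": {"rows": [[0,0,0,0.04,0,-0.51,-0.2],[0,0,0,0.04,0,-0.51,-0.2],[0,0,0,0.04,0,-0.51,-0.2],[0,0,0,0.04,0,-0.51,-0.2],[0,0,0,0.04,0,-0.51,-0.2],[0,0,0,0.04,0,-0.51,-0.2],[0,0,0,0.04,0,-0.51,-0.2],[0,0,0,0.04,0,-0.51,-0.2]]}}

```text
clock: 7.4
ee_pos: [0.5312, 0.1711, 0.4327]
tcp_rot: [0.708, 0.706, 0.0, 0.0]
ft_force: [0.1, -0.2, 0.8]
grip_width: 0.0374
grip_force: 0.0
```

{"method": "send_rows", "body": {"rows": [[0,0,0,0,0,0,-0.9],[0,0,0,0,0,0,-0.9],[0,0,0,0,0,0,-0.9],[0,0,0,0,0,0,-0.9],[0,0,0,0,0,0,-0.9],[0,0,0,0,0,0,-0.9]]}}

```text
clock: 8.0
ee_pos: [0.5304, 0.1713, 0.4337]
tcp_rot: [0.708, 0.706, -0.001, -0.001]
ft_force: [-6.4, -0.1, 3.9]
grip_width: 0.013
grip_force: 30.0
```

{"method": "send_rows", "body": {"rows": [[0,0,0,-0.03,0,0.27,-0.9],[0,0,0,0,0,0.27,-0.9],[0,0,0,0,0,0.27,-0.9],[0,0,0,0,0,0.27,-0.9],[0,0,0,0,0,0.27,-0.9],[0,0,0,0,0,0.27,-0.9],[0,0,0,0,0,0.27,-0.9],[0,0,0,0,0,0.27,-0.9]]}}

```text
clock: 8.8
ee_pos: [0.5302, 0.1712, 0.4979]
tcp_rot: [0.708, 0.706, -0.001, -0.001]
ft_force: [-5.0, 2.6, -10.0]
grip_width: 0.0133
grip_force: 30.0
```

{"method": "send_rows", "body": {"rows": [[0,0,0,0,0,0.05,-0.9],[0,0,0,0,0,0,-0.9],[0,0,0,0,0,0,-0.9]]}}

```text
clock: 9.1
ee_pos: [0.5302, 0.1711, 0.4991]
tcp_rot: [0.708, 0.706, -0.001, -0.001]
ft_force: [-4.5, 2.5, -10.2]
grip_width: 0.013
grip_force: 30.1
```

{"method": "send_rows", "body": {"rows": [[0,0,0,0,0,0,-0.2],[0,0,0,0,0,0,-0.2],[0,0,0,0,0,0,-0.2],[0,0,0,0,0,0.5,-0.2],[0,0,0,0,0,0.8,-0.2],[0,0,0,0,-0.5,0.5,0],[0,0,0,0,-0.9,0,0],[0,0,0,0,-1,0,0.5]]}}

```text
clock: 9.9
ee_pos: [0.5316, 0.0985, 0.5551]
tcp_rot: [0.708, 0.706, 0.002, 0.002]
ft_force: [1.3, -0.6, -0.9]
grip_width: 0.0516
grip_force: 0.0
```

{"method": "send_rows", "body": {"rows": [[0,0,0,0,-1,0,0.9],[0,0,0,0,-1,0,0.9],[0.1,0,0,0,-1,-0.3,0.9],[0.1,0,0,0,-1,-0.3,0.9],[0.1,0,0,0,-1,-0.3,0.9],[0.1,0,0,0,-0.2,-0.5,0.9],[0.1,0,0,0,0,-0.5,0.9],[0.1,0,0,0,0,-0.5,0.9]]}}

```text
clock: 10.7
ee_pos: [0.5318, -0.0587, 0.4818]
tcp_rot: [0.674, 0.67, 0.22, -0.218]
ft_force: [0.3, 0.2, -0.1]
grip_width: 0.0892
grip_force: 0.0
```

```bash
python3 - <<'E'
from h import *
a=save('scene','s3.png');b=save('top','t3.png')
cv2.imwrite('pics/c3.png',np.hstack([cv2.resize(a[120:300,180:360],(400,400)),cv2.resize(b[130:250,230:350],(400,400))])[:,:,::-1])
for n in['ram_handle','pawl_knob','plate_face','mat_top','jar_mid']:
  for c in('scene','top'):
    print(n,c,[(np.round(d['point'],1).tolist(),round(d['confidence'],2)) for d in place_of(n,c)[:4]])
print(proj('scene',[.53,.18,.315]),proj('scene',[.53,.2135,.164]),proj('scene',[.53,.2135,.0555]),state())
E
```

```text
ram_handle scene [([266.5, 158.3], 0.72), ([353.9, 247.3], 0.2)]
ram_handle top [([259.5, 192.7], 0.5), ([265.5, 196.4], 0.34)]
pawl_knob scene [([267.6, 175.1], 0.69)]
pawl_knob top [([253.0, 200.5], 0.42), ([355.3, 167.6], 0.37)]
plate_face scene [([261.5, 229.0], 0.65)]
plate_face top [([259.0, 196.8], 0.63)]
mat_top scene []
mat_top top [([334.9, 225.0], 0.69)]
jar_mid scene [([262.1, 262.8], 0.78), ([317.3, 284.4], 0.67), ([265.7, 241.2], 0.62), ([212.8, 260.0], 0.59)]
jar_mid top [([274.0, 239.6], 0.72), ([252.3, 166.9], 0.62), ([294.0, 177.6], 0.5), ([263.9, 196.6], 0.48)]
[266.20923319 160.24675373] [259.63447508 225.5943043 ] [262.65156541 263.23106635] {'clock': 11.3, 'q': array([ 0.62416411,  0.49243399, -0.57551614,  1.71982583, -0.41069313,
        1.10026333,  0.30028382]), 'joint_vel': array([ 0.00466609,  0.00702283,  0.0019674 ,  0.00436702, -0.00345795,
       -0.00065321,  0.00211643]), 'joint_efforts': array([-4.33504418e-02, -4.30867159e+01, -6.20665178e+00, -1.78848445e+01,
       -2.16424249e+00,  7.74407387e-01, -1.22140386e-02]), 'ee_pos': array([ 0.53119854, -0.05670971,  0.48171433]), 'tcp_rot': array([ 0.67361249,  0.6715887 ,  0.21796911, -0.21841315]), 'ft_force': array([-0.447201  , -0.64628637, -0.27359825]), 'wrist_torque': array([-0.53433713, -0.08107377,  0.03910929]), 'grip_force': 0.0, 'grip_width': 0.08926152160285761}
```

View pics/c3.png

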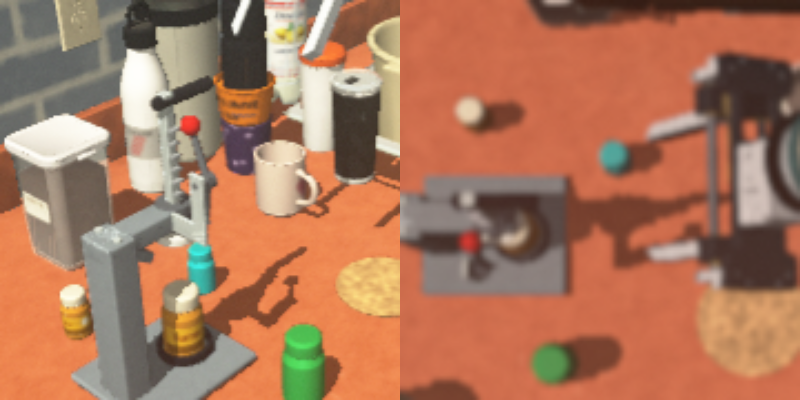

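The ram is up: its handle is at scene (266,158) against a prediction of (266,160). The pawl is still released and the jar is at (262,263). I'll check the turquoise jar's height, because the gripper body passes over it.

```bash
python3 - <<'E'
from h import *
im=cv2.imread('pics/s3.png');h=cv2.cvtColor(im,cv2.COLOR_BGR2HSV)
t=cv2.imread('pics/t3.png');ht=cv2.cvtColor(t,cv2.COLOR_BGR2HSV)
m=(abs(h[...,0].astype(int)-91)<8)&(h[...,1]>130);m[:200]=0;m[300:]=0;m[:,:230]=0;m[:,300:]=0
v,u=np.nonzero(m);print(u.min(),u.max(),v.min(),v.max())
m=(abs(ht[...,0].astype(int)-91)<8)&(ht[...,1]>100);m[:150]=0;m[210:]=0;m[:,:270]=0;m[:,320:]=0
y,x=np.nonzero(m);c=(x.mean(),y.mean());print(c,x.min(),x.max())
for z in(.03,.05,.07):
  X=onz('top',c,z);print(z,X,proj('scene',X),proj('scene',[X[0],X[1],0]))
m=(abs(h[...,0].astype(int)-18)<6)&(h[...,1]>90);m[:225]=0;m[275:]=0;m[:,:325]=0;m[:,385:]=0
v,u=np.nonzero(m);print('mat',u.min(),u.max(),v.min(),v.max(),onz('scene',((u.min()+u.max())/2,(v.min()+v.max())/2),.006))
g=cv2.imread('pics/t0.png');gh=cv2.cvtColor(g,cv2.COLOR_BGR2HSV);m=(abs(gh[...,0].astype(int)-16)<5)&(g[...,1]>105);m[:200]=0;m[250:]=0;m[:,:310]=0;m[:,360:]=0
v,u=np.nonzero(m);print(u.min(),u.max(),v.min(),v.max(),onz('top',((u.min()+u.max())/2,(v.min()+v.max())/2),.006))
E
```

```text
265 275 230 251
(np.float64(293.65714285714284), np.float64(176.31428571428572)) 291 297
0.03 [0.61086003 0.11292083 0.03      ] [268.99363704 240.75748869] [269.59600326 249.62620808]
0.05 [0.60764632 0.11153843 0.05      ] [269.79246746 234.90894876] [270.77981376 249.82967644]
0.07 [0.60443261 0.11015603 0.07      ] [270.6066718  228.94508495] [271.96520518 250.03343526]
mat 325 374 236 271 [ 0.42348128 -0.00509208  0.006     ]
320 352 210 242 [ 0.43024571 -0.0332139   0.006     ]
```

{"method": "send_rows", "body": {"rows": [[0.04,0,0,0,0.2,-0.98,0.9],[0.04,0,0,0,0.2,-0.98,0.9],[0.04,0,0,0,0.2,-0.98,0.9],[0.04,0,0,0,0.2,-0.98,0.9],[0.04,0,0,0,0.2,-0.98,0.9],[0.033,0,0,0,0.2,-0.98,0.9],[0,0,0,0,0.2,-0.98,0.9],[0,0,0,0,0.2,-0.98,0.9]]}}

```text
clock: 12.1
ee_pos: [0.5314, -0.0092, 0.2447]
tcp_rot: [0.643, 0.639, 0.298, -0.299]
ft_force: [0.3, 0.0, -0.3]
grip_width: 0.0893
grip_force: 0.0
```

```bash
python3 - <<'E'
from h import *
from scipy.spatial.transform import Rotation as R
s=state();r=R.from_quat(s['tcp_rot']);M=r.as_matrix();g=s['ee_pos']+.18*M[:,2]
print(s['ee_pos'],s['q'],M.round(3).tolist(),'grasp',g,'need',np.array([.53,.2135,.06])-g)
E
```

```text
[ 0.53139792 -0.00924248  0.24469994] [ 0.6404503   0.93218331 -0.68395489  1.93036031 -0.57259799  0.63582721
  0.64481965] [[0.004, 1.0, 0.001], [0.643, -0.003, 0.766], [0.766, -0.003, -0.643]] grasp [0.53153955 0.12855208 0.12888699] need [-0.00153955  0.08494792 -0.06888699]
```

{"method": "send_rows", "body": {"rows": [[0,0,0,-0.01,0.35,-0.29,0.9],[0,0,0,-0.01,0.35,-0.29,0.9],[0,0,0,-0.01,0.35,-0.29,0.9],[0,0,0,-0.01,0.35,-0.29,0.9],[0,0,0,0,0.35,-0.29,0.9],[0,0,0,0,0.35,-0.29,0.9],[0,0,0,0,0.35,-0.29,0.9],[0,0,0,0,0.35,-0.26,0.9]]}}

```text
clock: 12.9
ee_pos: [0.5303, 0.0751, 0.1768]
tcp_rot: [0.642, 0.64, 0.298, -0.299]
ft_force: [0.0, -0.6, 1.1]
grip_width: 0.0894
grip_force: 0.0
```

```bash
python3 - <<'E'
from h import *
a=save('scene','s4.png');b=save('top','t4.png')
cv2.imwrite('pics/c4.png',np.hstack([cv2.resize(a[180:320,200:340],(400,400)),cv2.resize(b[150:250,230:330],(400,400))])[:,:,::-1])
print(state()['ee_pos'],state()['ft_force'])
E
```

```text
[0.52957811 0.07618197 0.17666707] [0.21199195 0.22562574 0.02680642]
```

View pics/c4.png

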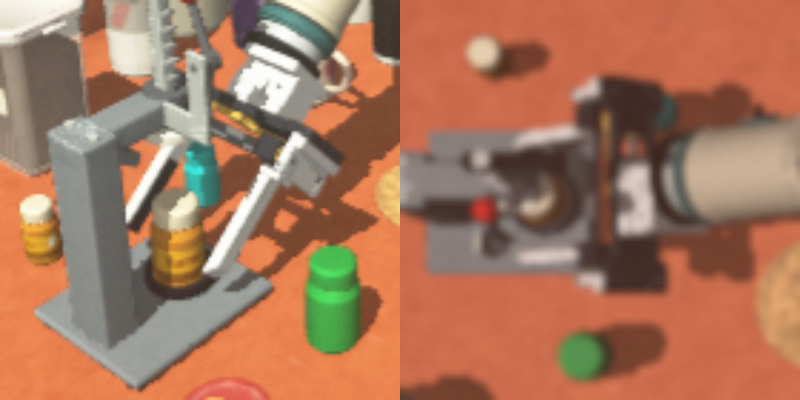

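The fingers straddle the jar in the press, at scene about (262,263), and are centred in the top view. Closing and lifting.

{"method": "send_rows", "body": {"rows": [[0,0,0,0,0,0,-0.6],[0,0,0,0,0,0,-0.6],[0,0,0,0,0,0,-0.6],[0,0,0,0,0,0,-0.6],[0,0,0,0,0,0,-0.6],[0,0,0,0,0,0,-0.6],[0,0,0,0,0,0,-0.6]]}}

```text
clock: 13.7
ee_pos: [0.5301, 0.0747, 0.1774]
tcp_rot: [0.642, 0.64, 0.298, -0.299]
ft_force: [-0.5, -0.9, -0.3]
grip_width: 0.0435
grip_force: 30.0
```

{"method": "send_rows", "body": {"rows": [[0,0,0,0,0,0.1,-0.6],[0,0,0,0,0,0.15,-0.6],[0,0,0,0,0,0.15,-0.6],[0,0,0,0,0,0.2,-0.6],[0,0,0,0,0,0,-0.6]]}}

```text
clock: 14.2
ee_pos: [0.5301, 0.075, 0.1963]
tcp_rot: [0.642, 0.64, 0.298, -0.299]
ft_force: [0.5, -0.0, -1.0]
grip_width: 0.0432
grip_force: 30.0
```

{"method": "send_rows", "body": {"rows": [[0,0,0,0,-0.4,0,-0.6],[0,0,0,0,-0.7,0,-0.6],[0,0,0,0,-0.8,0,-0.6],[0,0,0,0,-0.8,0,-0.6],[0,0,0,-0.4,-0.7,0.2,-0.6],[0,0,0,-0.4,-0.7,0.2,-0.6],[0,0,0,-0.4,-0.7,0.2,-0.6],[0,0,0,-0.4,-0.7,0,-0.6]]}}

```text
clock: 15.0
ee_pos: [0.4814, -0.092, 0.2136]
tcp_rot: [0.643, 0.64, 0.298, -0.299]
ft_force: [-0.4, 0.2, -1.2]
grip_width: 0.0438
grip_force: 30.0
```

{"method": "send_rows", "body": {"rows": [[0,0,0,-0.45,-0.7,0,-0.6],[0,0,0,-0.45,-0.7,0,-0.6],[0,0,0,-0.4,-0.6,0,-0.6],[0,0,0,-0.3,-0.4,0,-0.6],[0,0,0,-0.1,-0.2,0,-0.6],[0,0,0,0,0,0,-0.6]]}}

```text
clock: 15.6
ee_pos: [0.4308, -0.169, 0.2132]
tcp_rot: [0.643, 0.639, 0.298, -0.299]
ft_force: [0.5, 0.8, -1.1]
grip_width: 0.0436
grip_force: 30.0
```

```bash
python3 - <<'E'
from h import *
a=save('scene','s5.png');b=save('top','t5.png')
cv2.imwrite('pics/c5.png',np.hstack([cv2.resize(a[140:320,230:440],(467,400)),cv2.resize(b[160:280,270:370],(333,400))])[:,:,::-1])
for n in['mat_top','jar_mid']:
  for c in('scene','top'):
    print(n,c,[(np.round(d['point'],1).tolist(),round(d['confidence'],2)) for d in place_of(n,c)[:5]])
s=state();print(s['ee_pos'],s['tcp_rot'],s['q'],s['grip_width'],s['ft_force'])
E
```

```text
mat_top scene [([353.7, 247.7], 0.55)]
mat_top top [([332.7, 226.2], 0.83)]
jar_mid scene [([316.7, 286.6], 0.93), ([267.1, 242.4], 0.8), ([215.3, 260.5], 0.68), ([356.3, 221.9], 0.65)]
jar_mid top [([275.1, 239.0], 0.63), ([334.9, 223.6], 0.56), ([291.4, 178.7], 0.5), ([252.8, 166.3], 0.47)]
[ 0.43132099 -0.16741168  0.21337722] [ 0.64164669  0.64002587  0.29815573 -0.29959903] [ 0.93677577  0.94994261 -0.59018694  1.99759021 -0.42133786  0.77289769
  0.82950955] 0.04334320080662098 [ 0.49785715  0.11553903 -0.75577812]
```

View pics/c5.png

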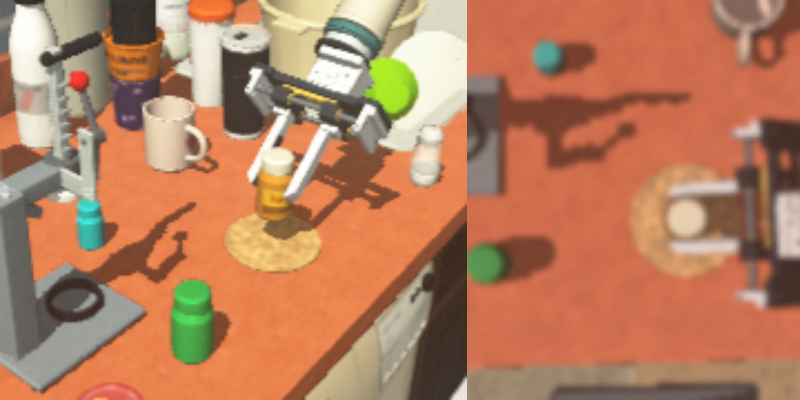

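The jar is upright over the mat centre: in the top crop, jar at (687,218) and mat at (687,220). Lowering it gently.

{"method": "send_rows", "body": {"rows": [[0,0,0,0,0,-0.2,-0.6],[0,0,0,0,0,-0.3,-0.6],[0,0,0,0,0,-0.3,-0.6],[0,0,0,0,0,-0.25,-0.6],[0,0,0,0,0,-0.15,-0.6],[0,0,0,0,0,-0.1,-0.6],[0,0,0,0,0,0,-0.6]]}}

```text
clock: 16.6
ee_pos: [0.4309, -0.1682, 0.1739]
tcp_rot: [0.642, 0.639, 0.298, -0.3]
ft_force: [-0.3, -0.8, -1.1]
grip_width: 0.0437
grip_force: 30.0
```

{"method": "send_rows", "body": {"rows": [[0,0,0,0,0,-0.03,-0.6],[0,0,0,0,0,-0.03,-0.6],[0,0,0,0,0,0,-0.6]]}}

```text
clock: 16.9
ee_pos: [0.431, -0.1682, 0.1726]
tcp_rot: [0.642, 0.64, 0.298, -0.299]
ft_force: [0.5, 0.2, -0.4]
grip_width: 0.0436
grip_force: 30.0
```

{"method": "send_rows", "body": {"rows": [[0,0,0,0,0,-0.03,-0.6],[0,0,0,0,0,-0.03,-0.6],[0,0,0,0,0,0,-0.6]]}}

```text
clock: 17.2
ee_pos: [0.4309, -0.1683, 0.1706]
tcp_rot: [0.642, 0.64, 0.298, -0.299]
ft_force: [0.3, 0.8, -0.8]
grip_width: 0.0438
grip_force: 30.0
```

{"method": "send_rows", "body": {"rows": [[0,0,0,0,0,-0.03,-0.6],[0,0,0,0,0,0,-0.6]]}}

```text
clock: 17.4
ee_pos: [0.4309, -0.1682, 0.1697]
tcp_rot: [0.642, 0.64, 0.298, -0.299]
ft_force: [0.5, -0.0, -0.9]
grip_width: 0.0434
grip_force: 30.0
```

{"method": "send_rows", "body": {"rows": [[0,0,0,0,0,-0.03,-0.6],[0,0,0,0,0,0,-0.6]]}}

```text
clock: 17.6
ee_pos: [0.431, -0.1681, 0.1692]
tcp_rot: [0.642, 0.639, 0.298, -0.3]
ft_force: [-0.8, -0.3, 2.6]
grip_width: 0.0433
grip_force: 30.0
```

{"method": "send_rows", "body": {"rows": [[0,0,0,0,0,-0.02,-0.6],[0,0,0,0,0,0,-0.6]]}}

```text
clock: 17.8
ee_pos: [0.4311, -0.168, 0.169]
tcp_rot: [0.642, 0.639, 0.299, -0.3]
ft_force: [-0.1, -3.0, 7.2]
grip_width: 0.0432
grip_force: 30.0
```

The force shows contact, so I'll release and back out along the tool axis.

{"method": "send_rows", "body": {"rows": [[0,0,0,0,0,0.02,-0.2],[0,0,0,0,0,0,0.3],[0,0,0,0,0,0,0.8],[0,0,0,0,0,0,0.8],[0,0,0,0,0,0,0.8],[0,0,0,0,0,0,0.8]]}}

```text
clock: 18.4
ee_pos: [0.4309, -0.1682, 0.1688]
tcp_rot: [0.642, 0.64, 0.298, -0.299]
ft_force: [0.4, -0.2, 0.6]
grip_width: 0.08
grip_force: 0.0
```

{"method": "send_rows", "body": {"rows": [[0,0,0,0,-0.2,0.17,0.8],[0,0,0,0,-0.35,0.3,0.8],[0,0,0,0,-0.5,0.42,0.8],[0,0,0,0,-0.5,0.42,0.8],[0,0,0,0,-0.5,0.42,0.8],[0,0,0,0,-0.5,0.5,0.8],[0,0,0,0,-0.3,0.7,0.8],[0,0,0,0,0,0.5,0.8]]}}

```text
clock: 19.2
ee_pos: [0.431, -0.2553, 0.273]
tcp_rot: [0.643, 0.639, 0.298, -0.298]
ft_force: [-0.2, 0.2, -0.3]
grip_width: 0.0849
grip_force: 0.0
```

{"method": "send_rows", "body": {"rows": [[0,0,0,0,0,0.5,0.8],[0,0,0,0,0,0.5,0.8],[0,0,0,0,0,0.3,0.8],[0,0,0,0,0,0,0.8]]}}

```text
clock: 19.6
ee_pos: [0.4312, -0.2534, 0.3119]
tcp_rot: [0.642, 0.64, 0.298, -0.299]
ft_force: [0.1, 1.0, -0.9]
grip_width: 0.0847
grip_force: 0.0
```

```bash
python3 - <<'E'
from h import *
a=save('scene','s6.png');b=save('top','t6.png')
cv2.imwrite('pics/c6.png',np.hstack([cv2.resize(a[140:360,230:440],(420,440)),cv2.resize(b[160:280,200:440],(380,190)).__class__(0) if 0 else cv2.copyMakeBorder(cv2.resize(b[160:280,270:430],(380,285)),0,155,0,0,0)])[:,:,::-1])
P={}
for n in['mat_top','jar_mid','honey_mid','salt_mid','mug_mid','ram_handle','pawl_knob']:
  for c in('scene','top'):
    print(n,c,[(np.round(d['point'],1).tolist(),round(d['confidence'],2)) for d in place_of(n,c)[:5]])
for X in([.431,-.032,.0475],):print(proj('scene',X),proj('top',X))
s=state();print(s['ee_pos'],s['ft_force'])
E
```

```text
mat_top scene [([352.5, 248.0], 0.68)]
mat_top top [([334.2, 227.0], 0.69)]
jar_mid scene [([353.6, 235.7], 0.95), ([214.3, 259.6], 0.87), ([317.7, 284.6], 0.82), ([265.1, 240.3], 0.65)]
jar_mid top [([294.3, 181.1], 0.61), ([277.1, 241.4], 0.6), ([335.9, 223.7], 0.55), ([253.7, 168.1], 0.39)]
honey_mid scene [([279.3, 339.0], 0.89)]
honey_mid top [([225.4, 253.5], 0.95)]
salt_mid scene [([423.6, 211.4], 0.7)]
salt_mid top [([259.8, 191.1], 0.69), ([409.4, 245.0], 0.62)]
mug_mid scene [([308.5, 205.1], 0.8)]
mug_mid top [([354.2, 163.8], 0.8)]
ram_handle scene [([266.0, 158.9], 0.76)]
ram_handle top [([260.4, 190.8], 0.78)]
pawl_knob scene [([263.9, 177.6], 0.55), ([352.0, 234.9], 0.3)]
pawl_knob top [([252.3, 200.3], 0.55)]
[353.50979322 235.5164165 ] [336.10960288 225.48418153]
[ 0.43096381 -0.25369138  0.31076943] [-0.04006971  0.39591837 -0.12244028]
```

View pics/c6.png

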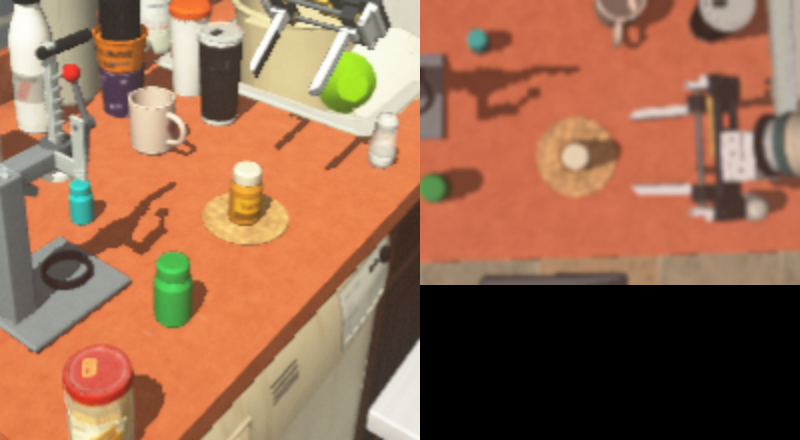

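The jar stands upright at the mat's centre (scene (354,236), as predicted). The ram is up, the pawl is released, the bystanders are where they were, and the gripper is clear.

```bash
python3 -c "
from station import *
print(close_job())"
```

```text
the job is handed in; nothing more can be done
None
```

The job is handed in: the pawl is released, the ram is fully raised, and the jar stands upright at the centre of the cork mat with the honey jar, salt shaker and mug undisturbed; no verdict was returned.

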